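# Home the sample-changer wheel by feel until its catch drops in

### The arm

A 6-joint arm with a two-finger parallel gripper is mounted at the origin on a cart in front of the work surface, level with it; the furniture and walls round the work are solid. World frame = base frame: x ahead of the robot, y to its left, z up, the work surface at z = 0. Lengths are in mm, angles in degrees, forces in N, time in s.
With the tool pointing down it reaches from about 350 to 975 mm from the base axis. Payload 4.9 kg.
Tool frame: the origin (TCP) lies midway between the tips of the shut fingers; the grasp point (between the pads) lies 19 mm behind it; z points along the fingers, y is the direction in which the jaws open and shut (so a half turn about z gives the same grasp; the last joint's range is limited). The gripper opens to 85 mm and grips with 20 to 120 N. Pads are 22 mm wide; open, the fingers measure 114 mm over their backs; the gripper's body (76 mm by 85 mm) begins 54 mm behind the grasp point. The pads swing forward as they close: fully open they stand 13 mm farther back than shut.
Start: joints at [61.994, 3.019, 92.412, -0, 84.569, -6.818], TCP at [225.882, 582.734, 231.304] pointing down, gripper open.
Joint ranges: [-172.51, 172.51], [-57.92, 126.97], [3.15, 148.05], [-58.71, 238.71], [5.1, 150.11], [-179.66, 179.66]. Speed limits (degrees/s): [147.25, 147.25, 180, 180, 180, 180].

### API

Orientations are given as [roll, pitch, yaw] about the fixed x, y, z axes, in that order (R = Rz(yaw) Ry(pitch) Rx(roll)).
In Python, from station import r gives the robot as it stands.
- The arm moves only by the shell command python3 -m handwheel 'ROWS' [FORCE]. ROWS is a JSON object of lists of equal length, an entry for each row: "claw": the finger opening in cm, from 0 to 8.54; "delta_pos": the shift along the tool's x, y, z in cm, a list of three; "rot": the turn, a rotation vector about the tool's x, y, z in degrees, a list of three. In form: {"claw": [claw, ...], "delta_pos": [[x, y, z], ...], "rot": [[wx, wy, wz], ...]}. A call has 1 to 10 rows; each row is the pose to reach, as a shift and turn from the pose commanded when the call began, along the tool's axes at that moment; what a row does not reach only later rows make up. A row lasts 1/8 s, in which the tool goes at most 62.5 mm and 10.7 degrees, less where a joint would pass 70% of its speed; a pose out of reach is approached as far as the arm can. A call with a gripper value outside its range is refused whole. The fingers move at their own pace and stop on an object; FORCE is the grip in N (left out, the last holds). Time passes only in rows, so rows that repeat a pose let the fingers close. It gives the time, the measured TCP pose, the force and the opening at its end, in the units of the state.
- r.get_obs(): the state, without advancing time (a new reading comes with each control period).
- r.read_camera(name): name is "scene" or "top" or "wrist"; returns a dict with "pixels" (400x640x3 uint8, red, green, blue), "range_z" (400x640 float32, mm along the optical axis (not along the pixel's ray), 0 where there is no reading), "fx", "fy", "cx", "cy" (pixels), "position" and "attitude" of the camera in the world. Camera axes: x right, y down, z forward; pixel columns grow to the right and rows downward; lengths in mm; the calibration is good to about 2 mm. A picture is of the moment at which its call begins.
- r.close_job(): hands the job in, once; it reports no verdict.
The state is a dict: "t": time; "joint_positions": joint angles; "joint_velocities": joint speeds; "effort": joint torques, N m; "tool_pos": TCP position; "tool_rot": TCP orientation; "ft_force": force on the tool from outside, world axes, zero at the start; "ft_torque": the same for the moment, N m; "finger_gap": finger opening in mm.
Only numpy, scipy, OpenCV 4.12 (cv2) and the standard library are available. Lean on these libraries where they do the work, as an engineer would, in place of code of your own. Each camera call takes 0.05 s, during which the arm holds its last target.

### The job

The sample changer's carousel wheel was left between positions. Push it round by its lobes, a stroke at a time, either way, to bring the red line on it to the red mark at the catch; the line was stuck on by eye, so the notch hidden underneath may be up to 30 degrees to either side of it: feel for it until the brass catch springs fully home in the notch. Push gently, stop as soon as the catch holds the wheel and never force it, then let go, and leave the other things on the bench undisturbed.

Things in the scene. Friction and masses are not known exactly. Their poses are not given: they have to be found in the camera images.
- stand: White round base plate, 164 mm across, 10 mm thick, fixed to the bench. Origin on the bench under the wheel's axis; its +x axis points from there to the catch, where the plate runs out 60 mm wide to 145 mm from the axis and carries the grey catch guide (76 to 120 mm from the axis, top 30 mm above the bench) with a red line on it: the mark. Place and yaw vary.
- axis (a point): Point on the wheel's axis 46 mm above the bench, fixed. Top of the wheel: a grey star from 26 to 46 mm above the bench, hub of 46 mm radius with drawn vial wells and a steel cap (top 53 mm), and six round-ended lobes 14 mm wide reaching out to 76 mm radius, over 45 mm free between two. Below it an aluminium skirt of 65 mm radius (top 26 mm above the bench) hides the notched ring.
- lobe0 (a point): Lobe at 30 degrees anticlockwise from the red line: centre of its round end, 69 mm from the axis, 36 mm above the bench; turns with the wheel. The other five lobes, all alike, stand at 90, 150, 210, 270 and 330 degrees anticlockwise from the line.
- line (a point): Outer end of the short red line (18 x 5 mm) on the aluminium skirt, between two lobes, 62 mm from the wheel's axis, 26 mm above the bench. Its x axis points outward from the wheel's axis and turns with the wheel. The only notch lies under the skirt within 0.53 rad of this line, to either side; how far is unknown and differs each time.
- wheel (a joint): Turn of the wheel on the stand, rad, anticlockwise from above positive; starts 1.1 to 5.2. The red line faces the mark at 0 and at 6.283; the catch drops within 0.56 of there, nowhere else. The wheel turns on a fixed vertical axis over the stand's origin, cannot be lifted off and stays where it is left; turning it takes about 2 to 5 N sideways near a lobe's end. More than 30 N is forcing it.
- mark (a point): The mark: point on the stand's +x axis, 62 mm from the wheel's axis and 26 mm above the bench, just in front of the catch guide. Its axes are the stand's.
- catch (a joint): Sprung brass bar, 9 mm wide, 12 to 22 mm above the bench, sliding along the stand's x axis. 0: fully home, 5 mm deep in the hidden notch; about 0.005 while riding on the ring. Its spring (2 to 3 N) drives it in by itself as the notch comes by; above about 100 mm/s at the rim it may skip past. Once home it blocks the wheel both ways (1.5 mm play): pushing on only raises the force.
- amber_bottle: Bystander, loose, to be left alone: brown bottle with a blue cap, 60 x 60 x 133 mm; origin at the centre of its underside.
- dropper_bottle: Bystander, loose, to be left alone: small brown dropper bottle, 36 x 36 x 103 mm; origin at the centre of its underside.
- beaker_100: Bystander, loose, to be left alone: clear plastic beaker, 54 x 54 x 68 mm; origin at the centre of its underside.
- reagent_bottle: Bystander, loose, to be left alone: white bottle with a blue cap, 50 x 50 x 103 mm; origin at the centre of its underside.
- marker: Bystander, loose, to be left alone: black and white pen lying on the bench, 131 mm long; origin at the centre of its underside.
- timer: Bystander, loose, to be left alone: white bench timer standing on edge, 20 x 68 x 60 mm; origin at the centre of its underside.

How it is judged (in metres and radians):
At the end, for the whole second after the job is handed in: The catch is home in the notch (less than 1.5 mm from its home stop), which leaves the red line within 37 mm of the mark, and the wheel is at rest (value of joint catch below 0.0015 m and horizontal distance between line and mark below 0.037 m and velocity of joint wheel between -0.05 and 0.05 rad/s); the robot touches nothing.
It fails at once if the wheel is pushed with more than 30 N (contact force between any of the arm, the fingers and wheel above 30 N).
It fails at once if a bystander (bottles, beaker, marker, timer) is moved by more than 20 mm (distance of any of amber_bottle, dropper_bottle, beaker_100, reagent_bottle, marker, timer from where it was at the start of the episode above 0.02 m).
It also fails if it takes over 58 s, if anything falls off the work surface, if the arm or the gripper's body presses on something with over 40 N, if the wrist force passes 120 N, or if a joint passes its speed limit or range.

## Working session

There is one attempt and no reset: what is moved stays moved. The work goes in short steps, Python scripts to look and compute and a shell command to move; the robot and the scene stay as the last step left them, time stands still between calls to the robot, and variables do not carry over. Pictures are saved under pics/ and viewed, and the job is handed in when it is done.

```bash
ls; mkdir -p pics; python3 - <<'E'
from station import r
import cv2,numpy as np
o=r.get_obs();print(o)
for n in ("scene","top"):
    c=r.read_camera(n);cv2.imwrite(f"pics/{n}0.png",c["pixels"][:,:,::-1]);np.savez(f"{n}0.npz",**c)
    print(n,c["fx"],c["fy"],c["cx"],c["cy"],c["position"],c["attitude"])
E
```

```text
pics
{'t': 0.0, 'joint_positions': array([ 6.19947209e+01,  3.05709223e+00,  9.24918867e+01, -1.31494009e-03,
        8.45665758e+01, -6.81936514e+00]), 'joint_velocities': array([ 0.02247248, -0.00108607,  0.10574742,  0.07409427, -0.09647484,
       -0.05731638]), 'effort': array([-1.94888678e-03, -3.93687665e+01, -3.70172918e+01, -2.06074205e-04,
        7.02439065e-03,  3.12659074e-05]), 'tool_pos': array([225.60038072, 582.20737158, 230.06694194]), 'tool_rot': array([-1.79885107e+02, -1.24213847e-02,  1.58814199e+02]), 'ft_force': array([-0.5091754 ,  0.22299994, -0.14457675]), 'ft_torque': array([-0.00291314, -0.01652732,  0.01658865]), 'finger_gap': 85.3849389928859}
scene 411.5016786620899 411.5016786620899 315.9688252665645 199.43966694703312 [-170.36265028 -549.291607    640.29348782] [-122.09083724    1.01625748  -51.79473488]
top 500.3558491758469 500.3558491758469 326.1411142634084 191.76089840202613 [ -77.57904654  -28.62474924 1687.2297314 ] [-159.31283753    0.50092994  -85.61230375]
```

View pics/scene0.png

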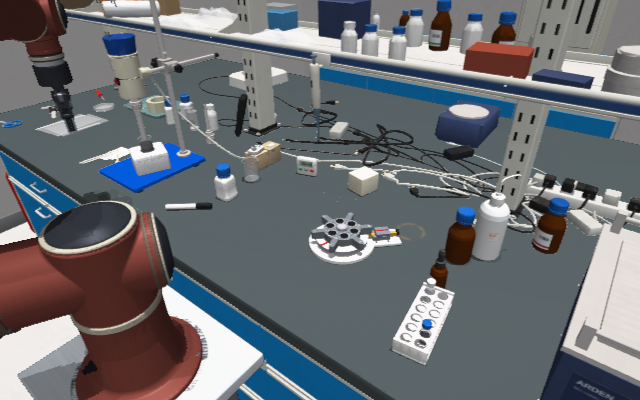

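View pics/top0.png

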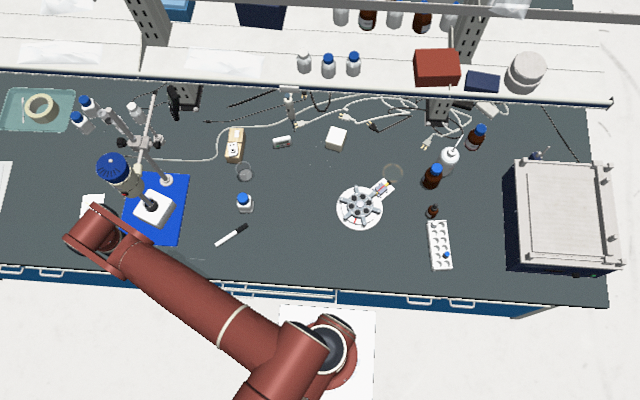

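The wheel is at about (359,207) in top and (341,237) in scene. I'll enlarge both.

```bash
cat > h.py <<'E'
import numpy as np,cv2
from scipy.spatial.transform import Rotation as R
def cam(c):
    return R.from_euler('xyz',np.array(c["attitude"]),degrees=True).as_matrix(),np.array(c["position"])
def plane(c,u,v,z):
    M,p=cam(c);d=M@np.array([(u-c["cx"])/c["fx"],(v-c["cy"])/c["fy"],1]);return p+d*(z-p[2])/d[2]
def proj(c,P):
    M,p=cam(c);q=M.T@(np.array(P)-p);return float(c["fx"]*q[0]/q[2]+c["cx"]),float(c["fy"]*q[1]/q[2]+c["cy"])
E
python3 - <<'E'
import numpy as np,cv2
from h import *
for n,b in (("top",(319,162,419,237)),("scene",(296,200,416,275))):
    c=dict(np.load(n+"0.npz"));im=c["pixels"][b[1]:b[3],b[0]:b[2],::-1]
    k=8 if n=="top" else 6.5
    cv2.imwrite(f"pics/{n}0c.png",cv2.resize(im,None,fx=k,fy=k,interpolation=cv2.INTER_CUBIC))
c=dict(np.load("top0.npz"))
print(plane(c,360,205,53),c["range_z"][205,360])
E
```

```text
[496.46680798 -87.56769996  53.        ] 1733.1089
```

View pics/top0c.png

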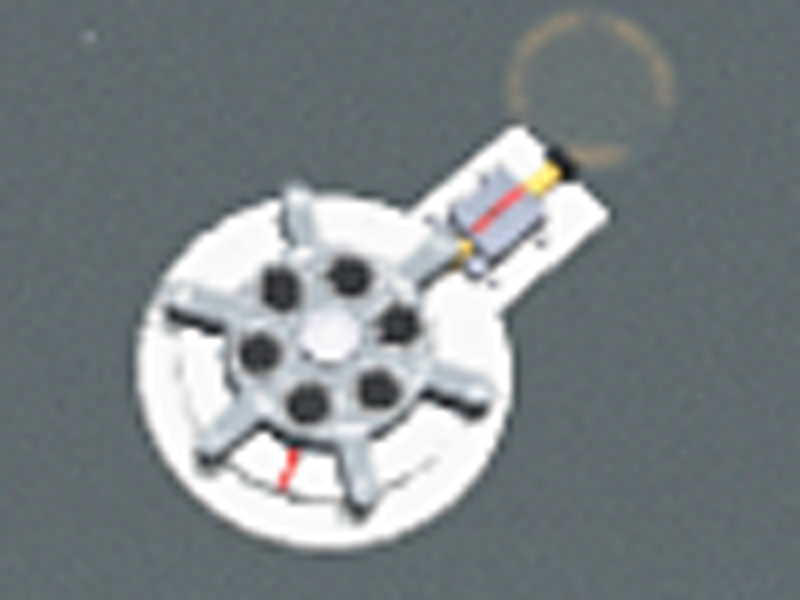

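View pics/scene0c.png

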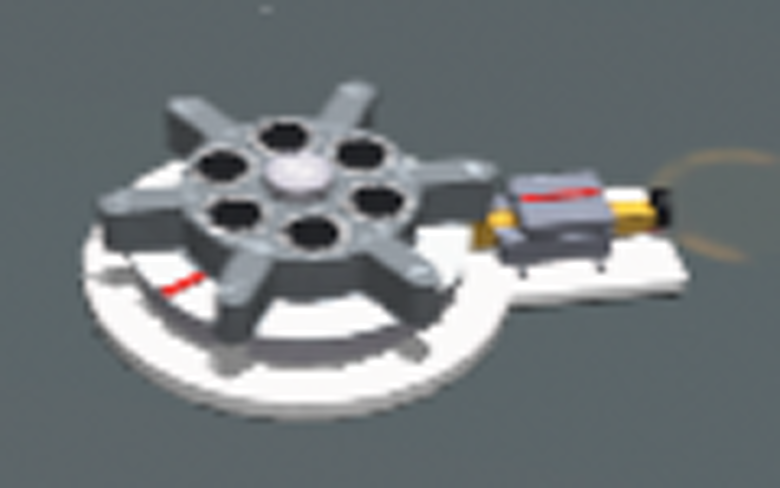

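```bash
python3 - <<'E'
import numpy as np,cv2
from h import *
c=dict(np.load("top0.npz"))
T=lambda u,v,z:plane(c,(u+.5)/8-.5+319,(v+.5)/8-.5+162,z)[:2]
s=dict(np.load("scene0.npz"))
S=lambda u,v,z:plane(s,(u+.5)/6.5-.5+296,(v+.5)/6.5-.5+200,z)[:2]
C=T(330,333,53);print("C",C,"base",T(325,372,10),"scene C",S(300,170,53), S(293,318,10))
a=lambda p,C:np.degrees(np.arctan2(*(p-C)[::-1]))
for n,p in dict(line=T(283,488,26),li=T(293,452,26),g1=T(478,228,30),g2=T(524,190,30),L1=T(297,200,46),L2=T(180,297,46),L3=T(212,447,46),L4=T(360,495,46),L5=T(483,393,46),L6=T(440,243,46)).items(): print(n,p,a(p,C),np.linalg.norm(p-C))
Cs=S(300,170,53)
for n,p in dict(line=S(165,294,26),g1=S(523,199,30),g2=S(600,191,30),L=S(235,292,46)).items(): print(n,p,a(p,Cs),np.linalg.norm(p-Cs))
E
```

```text
C [503.04731363 -86.57163082] base [499.9077721  -86.85780288] scene C [502.00416902 -86.63590447] [ 472.76058387 -104.87644511]
line [440.04767736 -70.98821405] 166.10635636917362 64.89835936253648
li [456.69441831 -74.39097499] 165.27663994000036 47.92660305195584
g1 [ 565.2317565  -150.09035837] -45.608147029064156 88.89057140414818
g2 [ 584.78943831 -169.73269802] -45.49300083479688 116.60848187782918
L1 [566.38216465 -69.08139633] 15.43775586041785 65.7054918344572
L2 [517.34590847 -20.77236455] 77.7398771710083 67.33493339931583
L3 [449.94591386 -39.01082342] 138.15046300027103 71.28666816063854
L4 [ 433.12253625 -103.48913579] -166.39928709241514 71.94217445360347
L5 [ 482.96429573 -154.10285587] -106.5618788039945 70.45419763655752
L6 [ 550.78155082 -132.61939908] -43.96976890127114 66.32461354878576
line [439.58071818 -70.53881038] 165.54019090369812 64.4655229712291
g1 [ 563.82623202 -147.56717086] -44.584223171900334 86.80199708722196
g2 [ 585.88913058 -168.42692229] -44.275889288179386 117.15996488616919
L [ 435.58364111 -105.33851235] -164.27390948267984 69.0034351973162
```

```bash
python3 - <<'E'
import numpy as np,cv2
from h import *
for n in("top","scene"):
    c=dict(np.load(n+"0.npz"));print(n,"tcp px",proj(c,[225.6,582.2,230]))
    M,p=cam(c);v,u=np.mgrid[:400,:640];z=c["range_z"];ok=z>0
    P=np.stack([(u-c["cx"])/c["fx"]*z,(v-c["cy"])/c["fy"]*z,z],-1)@M.T+p
    P=P[ok]
    # max height grid
    H=np.zeros((12,16))
    print("cols y",list(range(700,-100,-50)))
    for i,x in enumerate(range(100,700,50)):
        row=[]
        for y in range(700,-100,-50):
            m=(P[:,0]>=x)&(P[:,0]<x+50)&(P[:,1]<=y)&(P[:,1]>y-50);row.append(int(P[m,2].max()) if m.any() else -1)
        print(x,row)
E
python3 -c "
import cv2;im=cv2.imread('pics/scene0.png')[0:220,0:280];cv2.imwrite('pics/s_l.png',cv2.resize(im,None,fx=2.7,fy=2.7))"
```

```text
top tcp px (133.86535827133923, 255.52896804913235)
cols y [700, 650, 600, 550, 500, 450, 400, 350, 300, 250, 200, 150, 100, 50, 0, -50]
100 [-806, -1, 555, 562, 574, 593, 613, 621, 623, 612, 7, 9, 9, 9, 11, 10]
150 [-1, 556, 559, 558, 572, 587, 588, 577, -806, -813, -1, -4, -4, -6, -6, -10]
200 [-1, 549, 551, 560, 563, 561, 10, 14, 8, 9, 8, 8, 12, 8, 9, 10]
250 [-1, -1, 555, 560, 8, 10, 9, 9, 13, 10, 9, 11, 11, 8, 15, 12]
300 [-1, 37, 38, 36, 9, 14, 21, 11, 8, 8, 10, 12, 15, 11, 10, 11]
350 [94, 438, 434, 38, 10, 9, 22, 26, 12, 9, 11, 10, 10, 9, 13, 8]
400 [435, 441, 437, 39, 9, 11, 11, 21, 11, 8, 9, 9, 9, 11, 46, 46]
450 [431, 438, 439, 36, 12, 10, 9, 109, 109, 11, 10, 8, 10, 17, 51, 58]
500 [347, 534, 528, 346, 11, 9, 15, 66, 15, 9, 8, 11, 8, 14, 55, 61]
550 [346, 532, 507, 341, 11, 8, 77, 70, 8, 9, 11, 11, 8, 12, 20, 53]
600 [10, 8, 337, 106, 72, 58, 73, 70, 7, 8, 9, 9, 9, 14, 8, 13]
650 [48, 11, 339, 9, 28, 60, 83, 8, 10, 8, 12, 10, 11, 13, 15, 9]
scene tcp px (73.42663788831226, 130.94354783729784)
cols y [700, 650, 600, 550, 500, 450, 400, 350, 300, 250, 200, 150, 100, 50, 0, -50]
100 [-1, -1, -1, 485, 494, 497, 526, 565, 570, -1, -1, 1, 2, 11, 11, 2]
150 [-1, 402, 461, 347, 497, 551, 559, 561, -1, -1, -1, -1, -1, -1, -1, -1]
200 [2, 336, 469, 543, 549, 551, -1, -1, 2, 2, 2, 2, 1, 2, 1, 1]
250 [3, 332, 537, 542, 3, 2, 2, 2, 2, 3, 3, 2, 2, 3, 2, 2]
300 [33, 32, 32, 30, 2, 14, 17, 2, 2, 3, 3, 2, 2, 2, 2, 2]
350 [90, 434, 432, 30, 2, 2, 17, 20, 2, 2, 2, 2, 4, 2, 2, 2]
400 [432, 438, 434, 30, 3, 2, 2, 18, 2, 3, 3, 2, 2, 2, 46, 47]
450 [88, 433, 432, 30, 3, 3, 3, 104, 101, 3, 2, 1, 2, 3, 47, 54]
500 [343, 509, 496, 341, 2, 1, 1, 2, 58, 4, 3, 2, 2, 2, 47, 53]
550 [343, 508, 350, 340, 3, 1, 66, 69, 2, 2, 2, 3, 3, 2, 2, 46]
600 [2, 5, 336, 98, 66, 55, 68, 67, 2, 2, 2, 1, 2, 2, 1, 3]
650 [47, 2, 335, 2, 24, 66, 78, 2, 2, 2, 2, 2, 2, 3, 2, 2]
```

View pics/s_l.png

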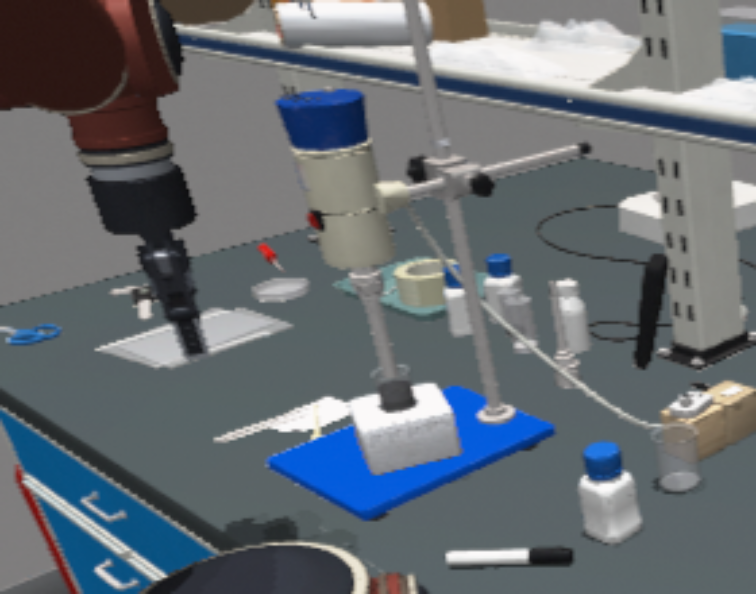

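```bash
python3 -m handwheel '{"claw":[0,0,0,0,0,0,0,0,0,0],"delta_pos":[[-3.3,-5.3,0],[-6.5,-10.6,0],[-9.8,-15.8,0],[-14.9,-19.2,0],[-19.9,-22.6,0],[-25,-26,0],[-30.1,-29.4,0],[-34,-32.3,0],[-38,-35.1,0],[-40.6,-37.1,0]],"rot":[[0,0,10],[0,0,20],[0,0,30],[0,0,40],[0,0,50],[0,0,60],[0,0,70],[0,0,80],[0,0,90],[0,0,100]]}' 20
```

```text
t: 1.35
tool_pos: [470.9, 88.2, 230.8]
tool_rot: [-180.0, 0.0, 58.4]
ft_force: [-0.4, -0.6, 0.2]
finger_gap: -0.0
```

```bash
python3 -m handwheel '{"claw":[0,0,0,0,0,0,0,0,0,0],"delta_pos":[[-2,4,0],[-4,8,2],[-6,11.5,4],[-7,13.35,6],[-7,13.35,8],[-7,13.35,10],[-7,13.35,12],[-7,13.35,13],[-7,13.35,14],[-7,13.35,14]],"rot":[[0,0,10.5],[0,0,21],[0,0,31.5],[0,0,42],[0,0,52.5],[0,0,63],[0,0,73.5],[0,0,84],[0,0,94],[0,0,103.8]]}'
python3 - <<'E'
from station import r
import cv2,numpy as np
for n in ("scene","wrist"):
    c=r.read_camera(n);np.savez(f"{n}1.npz",**c)
    im=c["pixels"][:,:,::-1]
    if n=="scene": im=cv2.resize(im[160:280,270:430],None,fx=5,fy=5,interpolation=cv2.INTER_CUBIC)
    cv2.imwrite(f"pics/{n}1.png",im)
print(r.get_obs()["tool_pos"],r.get_obs()["tool_rot"])
E
```

```text
t: 2.6
tool_pos: [547.0, -38.7, 89.5]
tool_rot: [179.9, 0.2, -45.3]
ft_force: [-0.1, -0.2, -0.5]
finger_gap: -0.2
[547.74339702 -38.81560746  90.52793964] [ 1.79956074e+02  6.88215751e-02 -4.49736906e+01]
```

View pics/scene1.png

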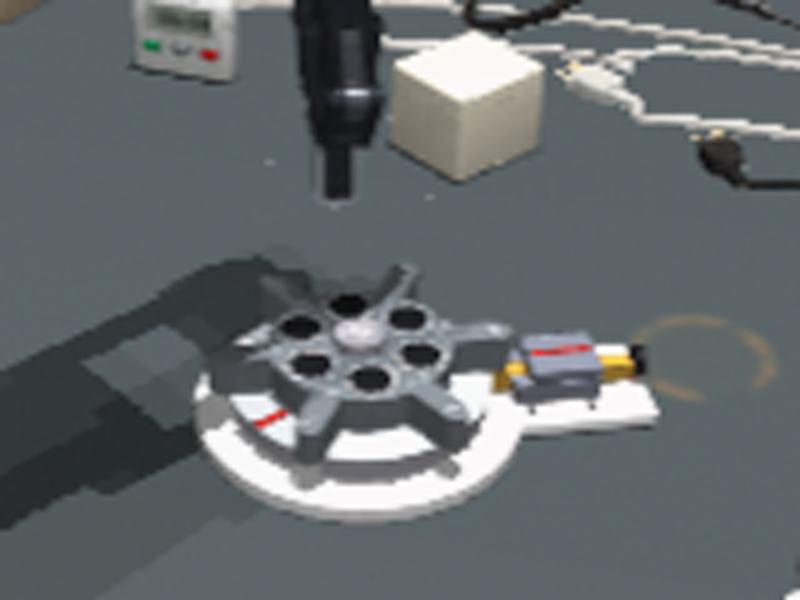

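View pics/wrist1.png

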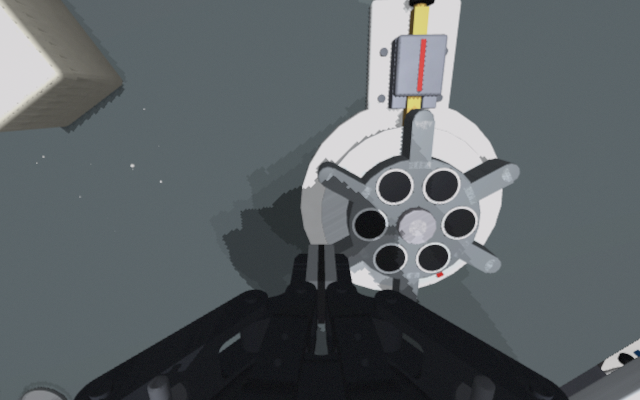

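The wrist view shows the cap at (417,226), the guide line from (422,40) to (419,90), and lobe ends at (422,118), (512,172), (488,265) and (328,172). I'll use these to refine the axis and yaw.

```bash
python3 - <<'E'
import numpy as np
from h import *
c=dict(np.load("wrist1.npz"));Pp=lambda u,v,z:plane(c,u,v,z)[:2]
C=Pp(417,226,53);print(C)
for n,q in dict(g=(422,40,30),g2=(419,90,30),L1=(424,117,46),L2=(512,172,46),L3=(488,264,46),L4=(327,173,46)).items():
    p=Pp(*q);d=p-C;print(n,p,np.degrees(np.arctan2(d[1],d[0])),np.hypot(*d))
g=Pp(422,40,30)-Pp(419,90,30);print(np.degrees(np.arctan2(g[1],g[0])))
print(c["position"],proj(c,[547.7,-38.8,90.5]))
E
```

```text
[503.47705636 -86.7149979 ]
g [ 585.41187529 -167.71409161] -44.67095544629855 115.21357443485483
g2 [ 564.2312104  -147.91428294] -45.20912910869452 86.23467819487546
L1 [ 553.08250409 -136.08392262] -44.863078245591176 69.98564976393835
L2 [ 484.84857439 -154.50200917] -105.36607761068593 70.30006569577975
L3 [ 439.13726916 -103.34477538] -165.50803241741662 66.45417756708824
L4 [570.92956944 -69.16208563] 14.58635607889493 69.69896878530679
-43.07012208603053
[604.09087755 -96.73052033 232.23406516] (319.8026995714572, 258.5885563704624)
```

```bash
python3 -m handwheel '{"claw":[0,0,0,0,0,0,0,0,0,0],"delta_pos":[[0,0,2],[0,0,4],[0,0,5.7],[-0.29,0.02,5.7],[-0.63,0.05,5.7],[-0.97,0.1,5.7],[-1.3,0.17,5.7],[-1.52,0.22,5.7],[-1.74,0.28,5.7],[-1.96,0.35,5.7]],"rot":[[0,0,0],[0,0,0],[0,0,0],[0,0,-4],[0,0,-7],[0,0,-10],[0,0,-13],[0,0,-15],[0,0,-17],[0,0,-19]]}'; cat > o.py <<'E'
from station import r
import numpy as np
o=r.get_obs();p=o["tool_pos"];d=p[:2]-[502.8,-86.7];f=o["ft_force"];th=np.arctan2(d[1],d[0])
print("t",o["t"],p,"r",np.hypot(*d),"th",np.degrees(th),"yaw",o["tool_rot"][2],"ft",f,"tang",-f[0]*np.sin(th)+f[1]*np.cos(th))
E
python3 o.py
```

```text
t: 3.95
tool_pos: [532.2, -27.5, 34.2]
tool_rot: [-180.0, -0.0, -25.9]
ft_force: [4.0, -1.1, -3.4]
finger_gap: -0.5
t 3.95 [532.23758969 -27.51404102  34.1522889 ] r 66.10256747833864 th 63.55541693872404 yaw -25.8749383736691 ft [ 3.99600108 -1.07676665 -3.36431781] tang -4.057400205719076
```

```bash
python3 -m handwheel '{"claw":[0,0,0,0,0,0,0,0,0,0],"delta_pos":[[-0.45,0.02,0],[-0.91,0.06,0],[-1.35,0.14,0],[-1.79,0.25,0],[-2.22,0.39,0],[-2.64,0.56,0],[-3.05,0.76,0],[-3.44,0.99,0],[-3.82,1.24,0],[-4.18,1.52,0]],"rot":[[0,0,-4],[0,0,-8],[0,0,-12],[0,0,-16],[0,0,-20],[0,0,-24],[0,0,-28],[0,0,-32],[0,0,-36],[0,0,-40]]}'; python3 o.py
```

```text
t: 5.2
tool_pos: [487.7, -22.2, 34.3]
tool_rot: [-179.9, -0.1, 14.2]
ft_force: [4.3, 1.5, -4.2]
finger_gap: 0.4
t 5.2 [487.72160204 -22.23237755  34.28222203] r 66.20749526438429 th 103.1643218017987 yaw 14.190237104489913 ft [ 4.291384    1.54855712 -4.15180251] tang -4.53128581521336
```

```bash
python3 -m handwheel '{"claw":[0,0,0,0,0,0,0,0,0,0],"delta_pos":[[-0.45,0.02,0],[-0.91,0.06,0],[-1.35,0.14,0],[-1.79,0.25,0],[-2.22,0.39,0],[-2.64,0.56,0],[-3.05,0.76,0],[-3.44,0.99,0],[-3.82,1.24,0],[-4.18,1.52,0]],"rot":[[0,0,-4],[0,0,-8],[0,0,-12],[0,0,-16],[0,0,-20],[0,0,-24],[0,0,-28],[0,0,-32],[0,0,-36],[0,0,-40]]}'; python3 o.py
python3 - <<'E'
from station import r
import cv2,numpy as np
for n in ("scene","wrist"):
    c=r.read_camera(n);np.savez(f"{n}2.npz",**c)
    im=c["pixels"][:,:,::-1]
    if n=="scene": im=cv2.resize(im[160:280,270:430],None,fx=5,fy=5,interpolation=cv2.INTER_CUBIC)
    cv2.imwrite(f"pics/{n}2.png",im)
E
```

```text
t: 6.45
tool_pos: [450.3, -46.6, 34.2]
tool_rot: [-179.9, -0.1, 54.2]
ft_force: [3.3, 3.9, -0.5]
finger_gap: 0.2
t 6.45 [450.33764048 -46.57373993  34.16878824] r 66.04858751904044 th 142.58914089393022 yaw 54.18309443151781 ft [ 3.34590775  3.87218295 -0.5455446 ] tang -5.108400215177268
```

View pics/scene2.png

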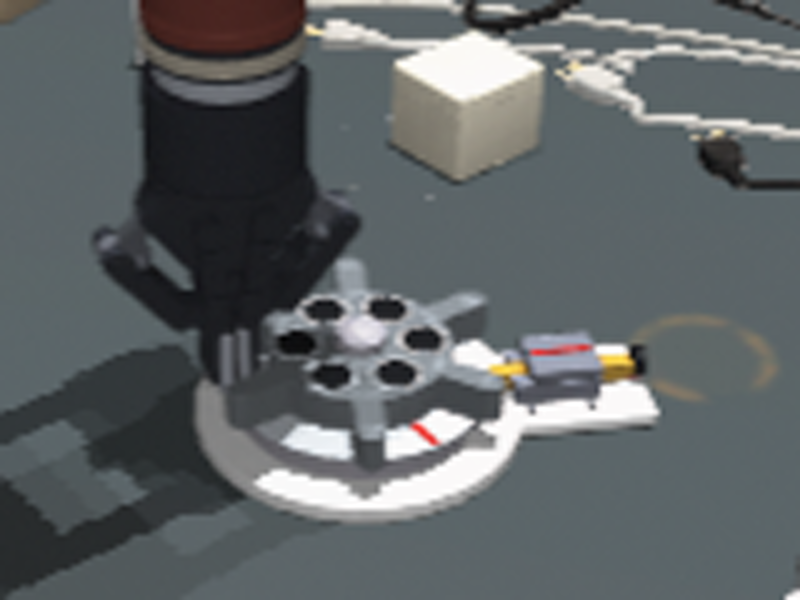

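View pics/wrist2.png

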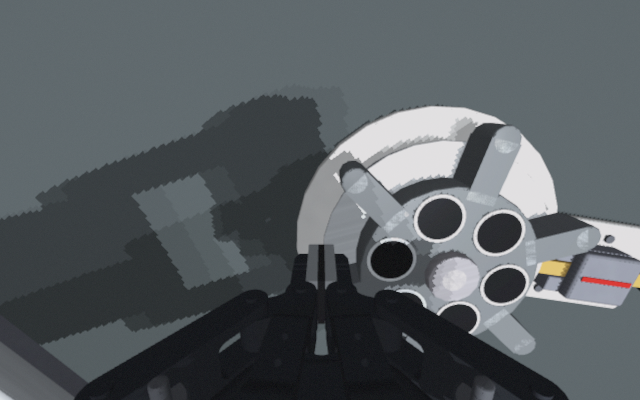

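```bash
python3 -m handwheel '{"claw":[0,0,0,0,0,0,0,0,0],"delta_pos":[[-0.34,0.01,0],[-0.68,0.04,0],[-1.02,0.08,0],[-1.35,0.14,0],[-1.68,0.22,0],[-2.01,0.32,0],[-2.33,0.43,0],[-2.64,0.56,0],[-2.86,0.66,0]],"rot":[[0,0,-3],[0,0,-6],[0,0,-9],[0,0,-12],[0,0,-15],[0,0,-18],[0,0,-21],[0,0,-24],[0,0,-26]]}'; python3 o.py
```

```text
t: 7.68
tool_pos: [438.4, -73.6, 34.0]
tool_rot: [-179.8, -0.1, 80.0]
ft_force: [0.3, 4.2, 1.0]
finger_gap: -0.0
t 7.675 [438.36535061 -73.58558132  34.00069389] r 65.75569951584842 th 168.49569565618515 yaw 80.02684436405114 ft [0.29468699 4.22005268 0.96303018] tang -4.194043493288561
```

```bash
python3 -m handwheel '{"claw":[0,0,0,0],"delta_pos":[[-0.11,0,0],[-0.23,0,0],[-0.34,0.01,0],[-0.45,0.02,0]],"rot":[[0,0,-1],[0,0,-2],[0,0,-3],[0,0,-4]]}'; python3 o.py
```

```text
t: 8.18
tool_pos: [437.9, -79.0, 33.9]
tool_rot: [-179.9, -0.0, 84.1]
ft_force: [-2.5, 3.5, 1.8]
finger_gap: 0.1
t 8.175 [437.90362591 -78.96267971  33.94567373] r 65.35599050830199 th 173.2009608736476 yaw 84.05407760427259 ft [-2.51422841  3.47102598  1.82713064] tang -3.1489632148150926
```

```bash
cat > g.py <<'E'
import sys,runpy
ns=runpy.run_path("o.py");f=ns["f"]
sys.exit(1 if (f[0]**2+f[1]**2)**.5>7.5 else 0)
E
python3 -m handwheel '{"claw":[0,0,0,0],"delta_pos":[[-0.11,0,0],[-0.23,0,0],[-0.34,0.01,0],[-0.45,0.02,0]],"rot":[[0,0,-1],[0,0,-2],[0,0,-3],[0,0,-4]]}'>/dev/null; python3 g.py &&
python3 -m handwheel '{"claw":[0,0,0,0],"delta_pos":[[-0.11,0,0],[-0.23,0,0],[-0.34,0.01,0],[-0.45,0.02,0]],"rot":[[0,0,-1],[0,0,-2],[0,0,-3],[0,0,-4]]}'>/dev/null; python3 g.py
```

```text
t 8.675 [437.65017113 -83.69456931  33.91114858] r 65.21911388408121 th 177.35875746090898 yaw 88.06878166149934 ft [-3.26535785  3.50099802  0.97460154] tang -3.346804371163324
t 9.175 [437.99511279 -88.38558338  33.91893516] r 64.826804624559 th -178.51006540410418 yaw 92.07407076313932 ft [-3.1218433   1.44005469  0.507344  ] tang -1.5207399064768734
```

```bash
python3 -m handwheel '{"claw":[0,0,0,0],"delta_pos":[[-0.11,-0.03,0],[-0.23,-0.06,0],[-0.34,-0.1,0],[-0.45,-0.1,0]],"rot":[[0,0,-1],[0,0,-2],[0,0,-3],[0,0,-4]]}'>/dev/null; python3 g.py; python3 - <<'E'
from station import r
import cv2,numpy as np
for n in ("scene","wrist"):
    c=r.read_camera(n);np.savez(f"{n}3.npz",**c)
    im=c["pixels"][:,:,::-1]
    if n=="scene": im=cv2.resize(im[160:280,270:430],None,fx=5,fy=5,interpolation=cv2.INTER_CUBIC)
    cv2.imwrite(f"pics/{n}3.png",im)
E
```

```text
t 9.675 [437.3875041  -90.55711854  33.90958121] r 65.52611680432621 th -176.6253999598216 yaw 96.02946173808922 ft [-2.4711337  12.81397334  2.0233385 ] tang -12.937214587455554
```

View pics/scene3.png

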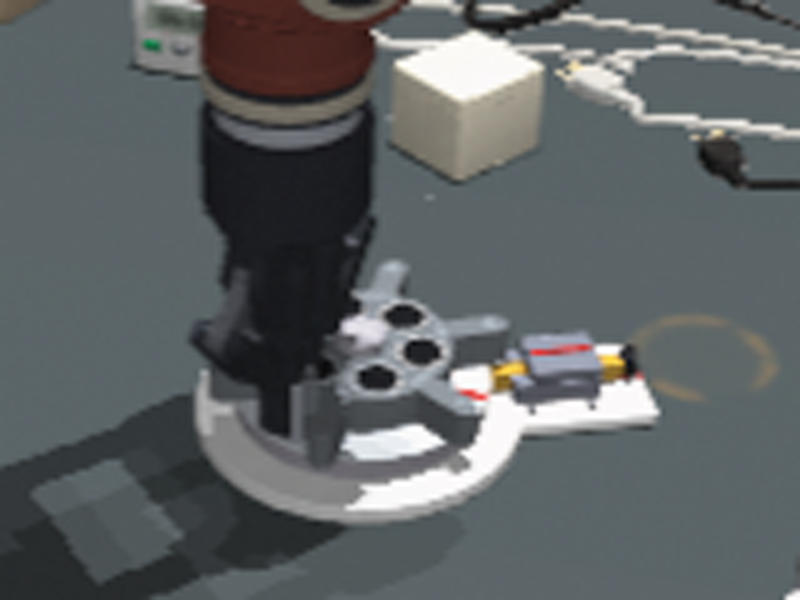

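View pics/wrist3.png

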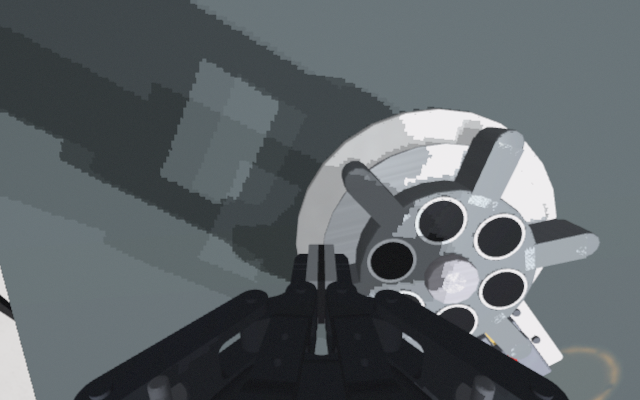

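The force rose to 13 N with the wheel stopped. The brass knob has moved in, from about (640,358) to (628,360) in the crop, so the catch looks home. I'll back off and lift.

```bash
python3 -m handwheel '{"claw":[0,0,0,0,0,0,0,0,0,0],"delta_pos":[[0.4,0,0],[0.8,0,0],[1.2,0,0],[1.4,0,0],[1.4,0,0],[1.4,0,-2],[1.4,0,-5],[1.4,-2,-9],[1.4,-4,-13],[1.4,-5,-15]],"rot":[[0,0,0],[0,0,0],[0,0,0],[0,0,0],[0,0,0],[0,0,0],[0,0,0],[0,0,0],[0,0,0],[0,0,0]]}'; python3 o.py; python3 - <<'E'
from station import r
import cv2,numpy as np
for n in ("scene","top"):
    c=r.read_camera(n);np.savez(f"{n}4.npz",**c)
    im=c["pixels"][:,:,::-1]
    if n=="scene": im=cv2.resize(im[160:280,270:430],None,fx=5,fy=5,interpolation=cv2.INTER_CUBIC)
    else: im=cv2.resize(im[162:237,319:419],None,fx=8,fy=8,interpolation=cv2.INTER_CUBIC)
    cv2.imwrite(f"pics/{n}4.png",im)
    if n=="scene":
        a=np.load("scene1.npz")["pixels"][:,:,::-1];B=lambda i:cv2.resize(i[215:250,360:415],None,fx=12,fy=8,interpolation=cv2.INTER_CUBIC)
        cv2.imwrite("pics/cmp.png",np.vstack([B(a),B(c["pixels"][:,:,::-1])]))
E
```

```text
t: 11.02
tool_pos: [386.9, -84.7, 187.0]
tool_rot: [179.8, 0.1, 96.0]
ft_force: [-0.5, 0.6, -0.2]
finger_gap: -0.1
t 11.025 [386.87319608 -84.68774989 187.04405989] r 115.94426686030913 th 179.0055633595705 yaw 95.99454493688695 ft [-0.48035948  0.5900912  -0.24788425] tang -0.5816655316503014
```

View pics/scene4.png

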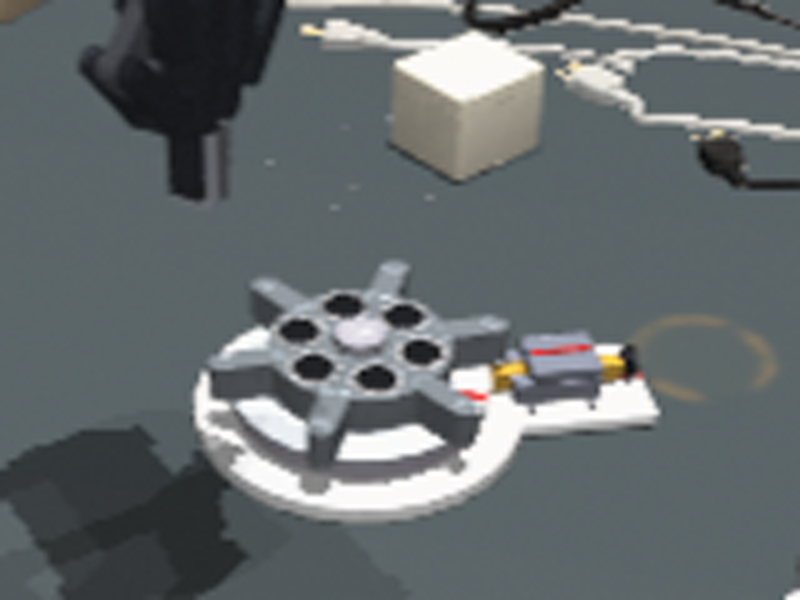

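View pics/cmp.png

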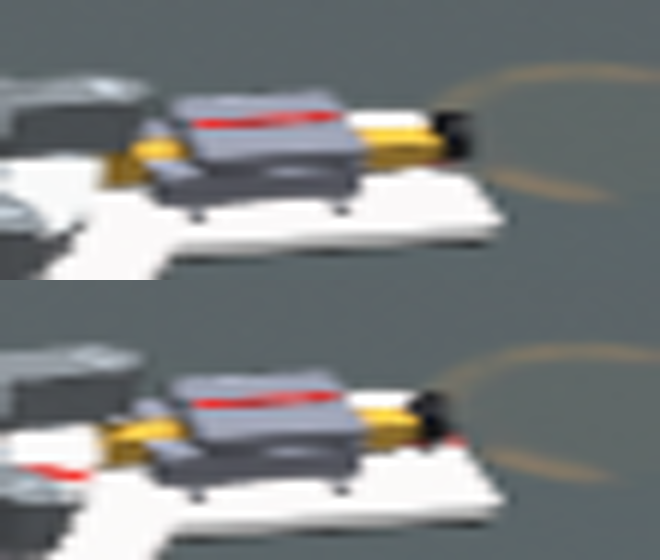

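View pics/top4.png

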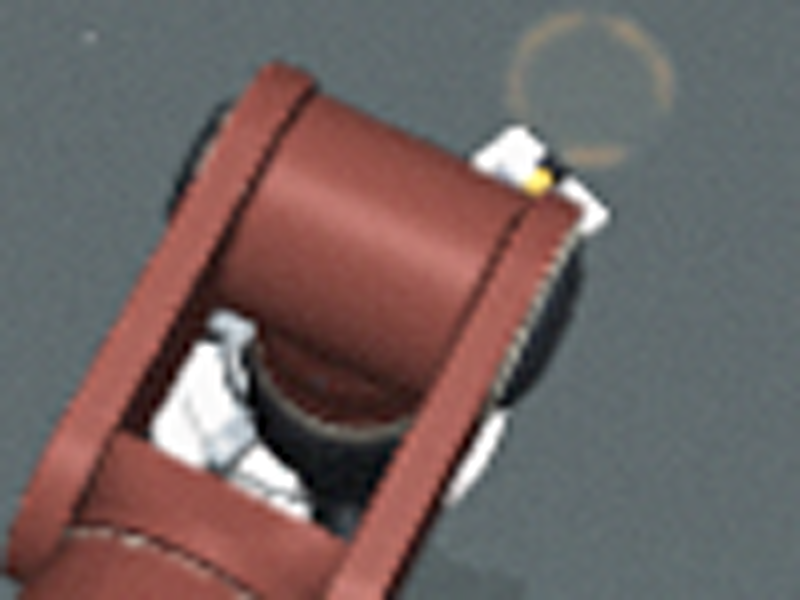

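The knob moved about 25/12 px inward and the red "home" spot is now exposed. I'll convert that shift to mm and check the line's distance from the mark.

```bash
python3 - <<'E'
import numpy as np,cv2
from h import *
c=dict(np.load("scene4.npz"));a=np.load("scene1.npz")["pixels"].astype(float)
u=np.array([np.cos(np.radians(-45)),np.sin(np.radians(-45))]);A=np.array([502.8,-86.7])
p=[proj(c,[*(A+u*d),17]) for d in(125,130,135)];print(p)
# knob darkness centroid
for n,i in(("before",a),("after",c["pixels"].astype(float))):
    g=i[226:240,390:404].mean(2);w=np.clip(70-g,0,None);print(n,390+(w.sum(0)*np.arange(14)).sum()/w.sum(),226+(w.sum(1)*np.arange(14)).sum()/w.sum())
L=plane(c,270+487/5-.4,160+397/5-.4,26)[:2];print("line end",L,"d",np.linalg.norm(L-(A+62*u)),np.degrees(np.arctan2(*(L-A)[::-1])),np.linalg.norm(L-A))
E
```

```text
[(390.8904945524531, 233.09387650597066), (392.835140448541, 232.92414971225043), (394.7780761708605, 232.75457218082576)]
before 397.08625954198476 231.5412213740458
after 395.4173591874423 232.134810710988
line end [ 524.61613654 -146.13413628] d 26.985841235888635 -69.84362756833889 63.311613227597206
```

```bash
python3 - <<'E'
import numpy as np,cv2
a=np.load("scene1.npz")["pixels"];b=np.load("scene4.npz")["pixels"]
U=lambda i:cv2.resize(i,None,fx=10,fy=10,interpolation=cv2.INTER_CUBIC)
T=U(a[226:240,391:402]);S=U(b[222:244,384:408])
m=cv2.matchTemplate(S,T,cv2.TM_CCOEFF_NORMED);_,v,_,l=cv2.minMaxLoc(m);print(v,(l[0]-70)/10,(l[1]-40)/10)
# yellow extent outboard
for i in(a,b):
    h=i[228:242,366:404].astype(int);m=(h[...,0]>150)&(h[...,2]<90)&(h[...,1]>100);print(sorted(set((np.where(m)[1]+366).tolist())))
E
```

```text
0.9121037125587463 -1.0 -0.1
[371, 372, 373, 374, 391, 392, 393, 394, 395, 396]
[369, 370, 371, 372, 373, 374, 391, 392, 393, 394]
```

The two brass edges show a 2 px shift (about 5 mm), but the template match only shows 1 px. I'll check closer with the wrist camera: the brass reaching from the guide's inner face gives the catch position directly.

```bash
python3 - <<'E'
from station import r
import numpy as np,cv2
from h import *
c=r.read_camera("wrist");np.savez("wrist5.npz",**c);cv2.imwrite("pics/wrist5.png",c["pixels"][:,:,::-1]);print(c["position"])
u=np.array([.7071,-.7071]);A=np.array([502.8,-86.7])
for d in(65,76,120,130):print(d,proj(c,[*(A+u*d),22]))
E
```

```text
[377.92200767  -3.99237191 329.41464104]
65 (453.7850801945565, 235.22891835631805)
76 (458.60762542287546, 241.82929648522986)
120 (477.14294927825364, 267.1976736378029)
130 (481.1948183986795, 272.7432656556086)
```

View pics/wrist5.png

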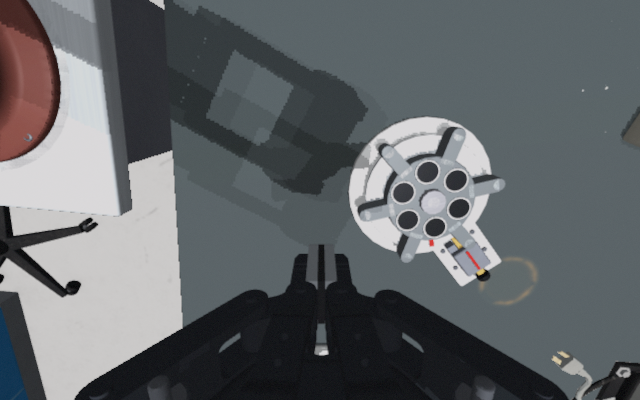

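```bash
python3 - <<'E'
import numpy as np
from scipy.ndimage import map_coordinates
from h import *
c=dict(np.load("scene4.npz"))
u=np.array([.7071,-.7071]);A=np.array([502.8,-86.7])
d=np.arange(56,150,2.)
for n in("scene0","scene1","scene3","scene4"):
    im=np.load(n+".npz")["pixels"].astype(float);y=im[...,0]-im[...,2]
    q=np.array([proj(c,[*(A+u*k),22]) for k in d])
    P=np.mean([map_coordinates(y,[q[:,1]+o,q[:,0]],order=1) for o in(-.5,.5,1.5)],0)
    print(n,[(int(k),int(v)) for k,v in zip(d,P) if k>114])
    t=P[(d>118)];dd=d[d>118];j=np.where(t<35)[0];j=j[j>t.argmax()][0];print(dd[j-1]+2*(t[j-1]-35)/(t[j-1]-t[j]))
E
```

```text
scene0 [(116, -21), (118, -17), (120, 0), (122, 66), (124, 119), (126, 140), (128, 138), (130, 134), (132, 133), (134, 129), (136, 106), (138, 55), (140, 5), (142, -3), (144, -5), (146, -6), (148, -6)]
138.83062228084364
scene1 [(116, -21), (118, -17), (120, 1), (122, 67), (124, 120), (126, 140), (128, 138), (130, 134), (132, 133), (134, 129), (136, 105), (138, 56), (140, 5), (142, -2), (144, -5), (146, -6), (148, -6)]
138.84214167241282
scene3 [(116, -21), (118, -17), (120, 0), (122, 66), (124, 119), (126, 141), (128, 137), (130, 125), (132, 85), (134, 31), (136, -2), (138, -4), (140, -3), (142, -4), (144, -5), (146, -6), (148, -6)]
133.8867937302254
scene4 [(116, -21), (118, -17), (120, 0), (122, 66), (124, 119), (126, 140), (128, 136), (130, 126), (132, 85), (134, 32), (136, -1), (138, -4), (140, -3), (142, -3), (144, -5), (146, -6), (148, -7)]
133.88914567388252
```

The brass has travelled 4.95 mm inward, so the catch is fully home. The tool is clear, so I'm handing in.

```bash
python3 -c "
from station import r
print(r.close_job())"
```

```text
the job is handed in; nothing more can be done
None
```

The catch is home in the notch, and I handed the job in at about 11 s of the 58 s allowed; no verdict is reported. I pushed one lobe anticlockwise with the shut fingers through about 125 degrees in a single stroke. For the last part I slowed to about 9 mm/s. I stopped when the catch blocked the wheel, then backed off and lifted the arm clear.

- **Catch:** the scene images show the brass bar moved in 4.95 mm out of 5 mm, and the reading was the same after I let go. A rough template match showed only about 1 px of shift (about 2.6 mm). I put that down to background in the template and relied on the edge measurement.
- **Line and mark:** the red line's end is about 27 mm from the mark; the limit is 37 mm. The notch sat about 25 degrees from the line.
- **Force:** the push took about 3 to 5 N while the wheel turned. The highest reading was about 13 N, when the catch stopped the wheel. Forces were read only at the end of each move, so a brief higher value between readings would not show.
- **Not checked:** I did not push the wheel the other way to confirm it is blocked in both directions. I also did not compare the bystanders' positions before and after. The tool was about 150 mm above the wheel at hand-in.

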